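Torque the strainer cap of a chocolate dosing pump with a click wrench

TASK

The brass strainer cap of the chocolate pump is only finger-tight: take the click wrench from its rest, set its ring squarely over the cap's hexagon, fully down, and turn it clockwise until the wrench clearly breaks over at its hinge. Stop there, never driving the handle on to its end stop, then ease back so that the wrench straightens, lift it off without slackening the cap again and lay it back on both saddles of its rest the way round it lay. Leave everything else on the bench where it is.

Things in the scene. Friction and masses are not known exactly. Their poses are not given: they have to be found in the camera images.
- pump: Chocolate dosing pump, fixed, 360 x 200 mm, nothing above 125 mm. The strainer, an upright steel cylinder with a 78 mm collar, stands at its end near the robot, with the brass cap on top; a blue motor at the far end. Origin on the table under the strainer's axis; x towards the motor.
- cap_hex (a point): Brass cap: hexagon 36 mm across flats, 11 mm high; 60 mm round flange below it, on which the ring comes to rest; above it a crown tapering from 35.6 to 14 mm across, 9.5 mm high. The point is on the cap's upright axis, half-way up the hexagon, 107 mm above the table. x points to the middle of a flat (there is one every 60 degrees), z up.
- cap (a joint): Turn of the cap in rad, growing clockwise seen from above (tightening); the zero is arbitrary. It turns with a drag of up to 0.6 N m and stays where it is left, until its seal comes up hard against the strainer somewhere 0.2 to 0.9 rad on from the start; there the wrench soon breaks over.
- wrench_grip (a point): Click wrench, 287 mm long, 0.4 kg, lying level on its rest. The point is the middle of its grip between two thin red bands, near the balance point, half-way up. The black grip is flat-sided, 22 mm wide, 24 mm high, from 110 mm behind the point to 10 mm ahead; then a steel tube 18 mm wide. x points along the wrench to its ring, whose centre is 150 mm ahead; z up.
- wrench_hinge (a point): Brass hinge pin of the wrench's head, 110 mm ahead of the grip point, 40 mm short of the ring's centre; axis z up. A spring holds the wrench dead straight. Loaded clockwise (from above) with 1.4 N m here (13 N at the grip point) it breaks over: the handle yields and swings on without resisting more, up to an end stop at 0.36 rad. It straightens itself when unloaded; rigid anticlockwise.
- wrench_ring (a point): Six-sided steel ring on the wrench's head, flat in the plane of the handle; the point is the centre of its hole, half-way up. Hole 38.6 mm across flats (2.6 mm wider than the cap) right through, ring 14 mm thick, some 58 mm across. x points along the head, away from the handle, through the middle of a flat; z up. Fully down, its centre is 1.5 mm above the cap point.
- rest: The wrench's fixed rest: white base 210 x 100 x 8 mm, two blue flat-topped saddles 75 mm either side of its middle along x, tops 40 mm above the table, 18 mm long, 52 mm wide between lips 10 mm high. The wrench lies on both, grip point over the rest's middle, ring end to the rest's +x. Origin on the table under its middle; z up.
- praline_tray: White tray of pralines, 250 x 200 x 35 mm; origin under its middle.
- spare_seal: White seal ring lying flat, 54 mm across, 6 mm high; origin under its middle.
- spare_basket: Steel strainer basket, 56 mm across, 62 mm high; origin under its middle.
- pistachio_jar: Green jar with a steel lid, 72 mm across, 100 mm high; origin under its middle.
- open_spanner: Plain open-ended spanner lying flat, 170 mm long along x.
- palette_knife: Palette knife lying flat, 240 mm long along x.
- steel_bowl: Steel bowl, 140 mm across, 65 mm high; origin under its middle.

How it is judged (in metres and radians):
On the way, in this order (a step that is already met when the one before it is completed fails the run):
1. the ring sits fully down over the cap's hexagon, the wrench still straight (horizontal distance between wrench_ring and cap_hex below 0.004 m and z of wrench_ring in the frame of cap_hex between -0.004 and 0.004 m and angle between the x axis of wrench_ring and the x axis of wrench_grip, either way round below 0.06 rad), for 0.2 s.
2. with the ring down on the hexagon, the wrench breaks over at its hinge (bent more than 0.12 rad), the cap turned tight (horizontal distance between wrench_ring and cap_hex below 0.004 m and z of wrench_ring in the frame of cap_hex between -0.004 and 0.004 m and angle between the x axis of wrench_ring and the x axis of wrench_grip, either way round above 0.12 rad and value of joint cap above 0.3 rad), for 0.1 s.
3. the wrench is straight again and lifted clear of the cap (angle between the x axis of wrench_ring and the x axis of wrench_grip, either way round below 0.05 rad and (z of wrench_ring in the frame of cap_hex above 0.025 m or horizontal distance between wrench_ring and cap_hex above 0.06 m)), for 0.1 s.
At the end, for the whole second after the job is handed in: The cap is still tight (its joint above 0.30 rad). The wrench lies straight, level and still on both saddles of its rest, ring end towards the rest's +x: grip point within 45 mm along and 22 mm across of the rest's middle, 45 to 58 mm above the table, within 0.25 rad of its direction (value of joint cap above 0.3 rad and x of wrench_ring in the frame of rest above 0.08 m and x of wrench_grip in the frame of rest between -0.045 and 0.045 m and y of wrench_grip in the frame of rest between -0.022 and 0.022 m and z of wrench_grip in the frame of rest between 0.045 and 0.058 m and angle between the x axis of wrench_grip and the x axis of rest, either way round below 0.25 rad and angle between wrench_grip's own z axis and vertical below 0.08 rad and angle between the x axis of wrench_ring and the x axis of wrench_grip, either way round below 0.05 rad and linear speed of wrench below 0.02 m/s); the robot touches nothing.
It fails at once if the cap is over-tightened: the handle is driven on to its end stop (hinge bent more than 0.34 rad) (angle between the x axis of wrench_ring and the x axis of wrench_grip, either way round above 0.34 rad).
It fails at once if a bystander is pushed more than 25 mm from its place (distance of any of praline_tray, spare_seal, spare_basket, pistachio_jar, open_spanner, palette_knife, steel_bowl from where it was at the start of the episode above 0.025 m).
It fails at once if the bowl, jar or basket is tipped over (angle between any of steel_bowl, pistachio_jar, spare_basket's own z axis and vertical above 0.5 rad).
It also fails if it takes over 72 s, if anything falls off the work surface, if the arm or the gripper's body presses on something with over 40 N, if the wrist force passes 120 N, or if a joint passes its speed limit or range.

ROBOT

A 6-joint arm with a two-finger parallel gripper is mounted at the origin on the work surface. World frame = base frame: x ahead of the robot, y to its left, z up, the work surface at z = 0. Lengths are in mm, angles in rad, forces in N, time in s.
With the tool pointing down it reaches from about 325 to 850 mm from the base axis. Payload 15.5 kg.
Tool frame: the origin (TCP) lies at the very end of the fingers, on their centre line; the grasp point (between the pads) lies 19 mm behind it; z points along the fingers, y is the direction in which the jaws open and shut (so a half turn about z gives the same grasp; the last joint's range is limited). The gripper opens to 91 mm and grips with 3 to 60 N. Pads are 32 mm wide; open, the fingers measure 118 mm over their backs; the gripper's body (76 mm by 178 mm) begins 60 mm behind the grasp point.
Start: joints at [-1.282, 0.494, 1.345, -0, 1.302, -0.096], TCP at [234.61, -579.297, 213.915] pointing down, gripper open.
Joint ranges: [-2.91, 2.91], [-0.82, 2.16], [0.22, 2.67], [-1.22, 4.37], [0.12, 2.79], [-3.08, 3.08]. Speed limits (rad/s): [1.89, 1.89, 2.57, 3.01, 3.01, 3.01].

INTERFACE

Orientations are given as a rotation vector (axis times angle).
In Python, from workcell import env gives the robot as it stands.
- The arm moves only by the shell command python3 -m creep 'ROWS' [FORCE]. ROWS is JSON, a list of rows, each a list of 3 entries, a list of its own where there are three numbers: the shift along the tool's x, y, z in mm, then the turn, a rotation vector about the tool's x, y, z in degrees, then the gripper command: -1 is fully open, 1 is shut, values between are in proportion. In form: [[[tx, ty, tz], [ax, ay, az], hand], ...]. A call has 1 to 20 rows; each row shifts and turns the pose as measured when the row begins, along the tool's axes as they then stand; what a row does not reach is not made up. A row lasts 1/12 s, in which the tool goes at most 41.7 mm and 7.16 degrees, less where a joint would pass 70% of its speed; a pose out of reach is approached as far as the arm can. A call with a gripper value outside its range is refused whole. The fingers move at their own pace and stop on an object; FORCE is the grip in N (left out, the last holds). Time passes only in rows, so rows that do not move let the fingers close. It gives the time, the measured TCP pose, the force and the opening at its end, in the units of the state.
- env.get_state(): the state, without advancing time (a new reading comes with each control period).
- env.capture(name): name is "scene" or "top" or "wrist"; returns a dict with "color" (400x640x3 uint8, blue, green, red), "z_map" (400x640 float32, mm along the optical axis (not along the pixel's ray), 0 where there is no reading), "fx", "fy", "cx", "cy" (pixels), "dist_coeffs" ([k1, k2, p1, p2, k3] as OpenCV has them; the pictures are not rectified), "R" (3x3) and "t" (3): a world point X has camera coordinates R X + t; the wrist camera has in their place "tool_from_camera" (4x4, takes a point from camera to tool coordinates, whose origin is the TCP and whose axes are the flange's). Camera axes: x right, y down, z forward; pixel columns grow to the right and rows downward; lengths in mm; the calibration is good to about 2 mm. A picture is of the moment at which its call begins: read the wrist's pose just before it.
- env.job_done(): hands the job in, once; it reports no verdict.
The state is a dict: "t": time; "joint_positions": joint angles; "qvel": joint speeds; "tau": joint torques, N m; "tool_pos": TCP position; "tcp_rot": TCP orientation; "contact_force": force on the tool from outside, world axes, zero at the start; "torque": the same for the moment, N m; "gripper_width": finger opening in mm.
Only numpy, scipy, OpenCV 4.12 (cv2) and the standard library are available. Lean on these libraries where they do the work, as an engineer would, in place of code of your own. Each camera call takes 0.05 s, during which the arm holds its last target. There are 200 camera calls.

## Working session

There is one attempt and no reset: what is moved stays moved. The work goes in short steps, Python scripts to look and compute and a shell command to move; the robot and the scene stay as the last step left them, time stands still between calls to the robot, and variables do not carry over. Pictures are saved under pics/ and viewed, about 8 in all and at most 12, crops included, and the job is handed in when it is done.

```bash
ls; mkdir -p pics
cat > h.py <<'E'
import numpy as np, cv2
from scipy.spatial.transform import Rotation as Ro
from workcell import env
def cap(n):
    s=env.get_state(); c=env.capture(n)
    if n=="wrist":
        T=np.array(c["tool_from_camera"]); Rt=Ro.from_rotvec(s["tcp_rot"]).as_matrix()
        c["Rw"]=Rt@T[:3,:3]; c["ow"]=Rt@T[:3,3]+np.array(s["tool_pos"])
    else:
        c["Rw"]=np.array(c["R"]).T; c["ow"]=-c["Rw"]@np.array(c["t"]).ravel()
    c["K"]=np.array([[c["fx"],0,c["cx"]],[0,c["fy"],c["cy"]],[0,0,1.]]);return c
def ray(c,uv):
    n=cv2.undistortPoints(np.array([uv],float).reshape(-1,1,2),c["K"],np.array(c["dist_coeffs"],float)).reshape(-1,2)
    return np.c_[n,np.ones(len(n))]@c["Rw"].T
def onz(c,uv,z): # points on plane z
    d=ray(c,uv); return c["ow"]+d*((z-c["ow"][2])/d[:,2])[:,None]
def dep(c,uv):
    d=ray(c,uv); z=np.array([np.median(c["z_map"][int(v)-1:int(v)+2,int(u)-1:int(u)+2]) for u,v in uv]); return c["ow"]+d*z[:,None]
def cloud(c):
    v,u=np.nonzero(c["z_map"]>0); d=ray(c,np.c_[u,v]); return c["ow"]+d*c["z_map"][v,u][:,None],u,v
E
python3 - <<'E'
from h import *
import pickle
for n in("top","scene"):
    c=cap(n);cv2.imwrite(f"pics/{n}0.png",c["color"]);pickle.dump(c,open(n+"0.pkl","wb"));print(n,c["ow"],c["fx"])
print(env.get_state())
E
```

```text
pics
top [ 301.35403673   11.7378088  1401.52585537] 481.111880358327
scene [1003.59681167  682.73356868 1063.52420329] 449.70674031783653
{'t': 0.1, 'joint_positions': array([-1.28149926e+00,  4.94111259e-01,  1.34608545e+00,  2.38197881e-05,
        1.30249480e+00, -9.54767428e-02]), 'qvel': array([ 0.00062092, -0.00126645, -0.0023114 , -0.00097067, -0.00063515,
       -0.00042163]), 'tau': array([ 1.98121124e-03, -8.80243206e+01, -3.82543552e+01,  7.09575042e-02,
        4.83292190e-02,  2.72272564e-05]), 'tool_pos': array([ 234.51727047, -578.95593404,  213.39846033]), 'tcp_rot': array([-3.08255851e+00, -6.00460461e-01,  1.31064214e-04]), 'contact_force': array([-0.11222007,  0.80084582,  0.3179642 ]), 'torque': array([ 0.02735403,  0.00299462, -0.03763714]), 'gripper_width': 91.21045807113602}
```

View pics/top0.png

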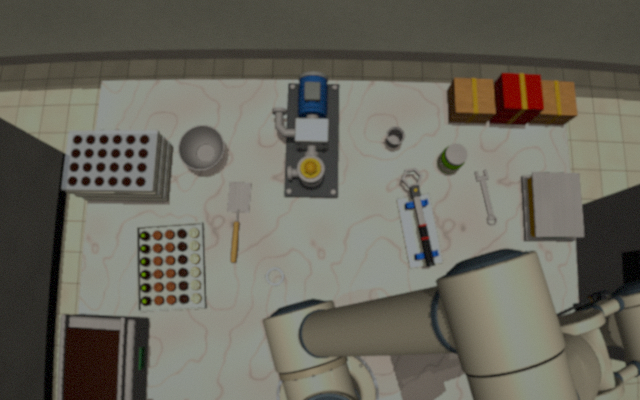

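View pics/scene0.png

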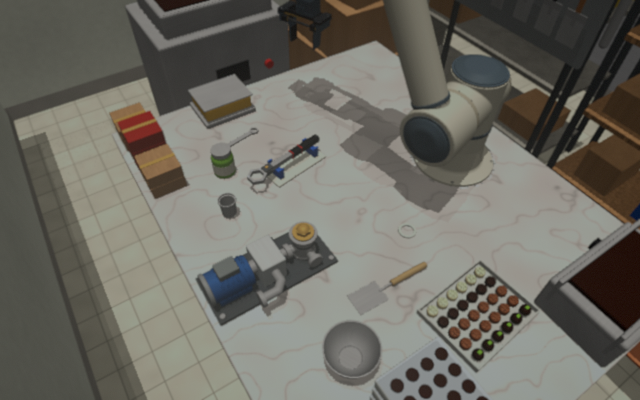

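Top view: the cap is at about (311,169), the wrench runs from ring (411,181) to grip end (428,265), and its rest sits beneath. The jar is at (452,158), the basket at (395,138) and the spanner at (486,197). The arm is at the lower right, and the scene view agrees.

Run:
```python
from h import *
import pickle
c=pickle.load(open("top0.pkl","rb"))
im=c["color"]
crop=cv2.resize(im[130:280,280:480],None,fx=4,fy=4,interpolation=cv2.INTER_CUBIC);cv2.imwrite("pics/topcrop.png",crop)
print("cap",onz(c,[(311,169)],120))
print("ring,grip",onz(c,[(411,181),(423,238),(428,265)],52))
print(dep(c,[(311,169),(423,238),(395,138),(452,158)]))
P,u,v=cloud(c)
m=(np.abs(P[:,0]-500)<100)&(np.abs(P[:,1]-20)<60)&(P[:,2]>114)&(P[:,2]<130);print(P[m].mean(0),m.sum())
```

```text
cap [[626.51063988  54.64993846 120.        ]]
ring,grip [[ 613.46963813 -232.44519174   52.        ]
 [ 448.69697625 -264.46473283   52.        ]
 [ 372.57181254 -277.68522518   52.        ]]
[[ 626.75906585   54.68272417  119.0208893 ]
 [ 447.44247325 -262.11309712   63.49009412]
 [ 758.05327048 -194.69562079    3.44998298]
 [ 671.66210561 -342.42772913   99.37143726]]
[nan nan nan] 0<stdin>:10: RuntimeWarning: Mean of empty slice.
  ret = um.true_divide(
```

View pics/topcrop.png

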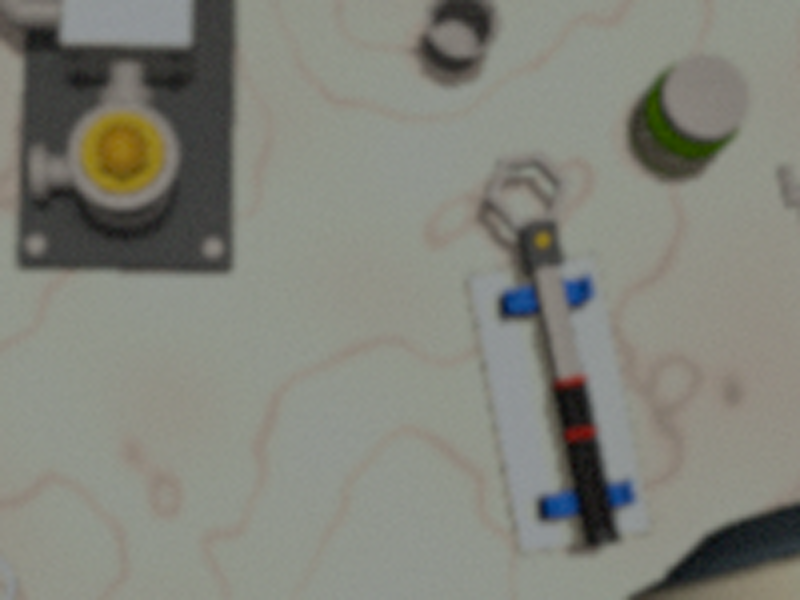

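The enlarged crop shows the red bands at about (571,383) and (581,433), the hinge pin at (541,240) and the ring centre at about (522,198). Next I work out the approach.

```bash
cat >> h.py <<'E'
def go(p,yaw=None):
    "tool-frame shift to p and turn about tool z to bring tool x to heading yaw (deg)"
    s=env.get_state(); R=Ro.from_rotvec(s["tcp_rot"]); M=R.as_matrix()
    y=np.degrees(np.arctan2(M[1,0],M[0,0])); print("shift",np.round(R.inv().apply(np.array(p)-s["tool_pos"]),1),"yaw now",round(y,2),"turn z",None if yaw is None else round(y-yaw,2),"t",s["t"],"tiltz",np.round(M[:,2],4))
E
python3 - <<'E'
from h import *
import pickle
c=pickle.load(open("top0.pkl","rb"))
px=lambda a:[(280+x/4-.375,130+y/4-.375) for x,y in a]
g=onz(c,px([(576,408)]),64)[0];h=onz(c,px([(541,240)]),60)[0];r=onz(c,px([(522,198)]),57)[0]
b=onz(c,px([(598,541)]),64)[0]
print(g,h,r,b)
for a,q in((h,g),(r,g),(r,b)): d=a-q;print(np.hypot(*d[:2]),np.degrees(np.arctan2(d[1],d[0])))
go([g[0],g[1],230],11)
E
```

```text
[ 465.4316015  -264.06251697   64.        ] [ 586.52285985 -241.77695136   60.        ] [ 617.80048205 -229.09220168   57.        ] [ 372.31550175 -278.29249767   64.        ]
123.12489302370265 10.427993447944981
156.330415178395 12.92614496993777
250.36682023331431 11.333113317975188
shift [ 332.2 -205.2  -16.3] yaw now 22.05 turn z 11.05 t 0.1 tiltz [-3.0e-04  1.1e-03 -1.0e+00]
```

```bash
python3 -m creep '[[[32,-20,-2],[0,0,0],-1],[[32,-20,-2],[0,0,0],-1],[[32,-20,-2],[0,0,0],-1],[[32,-20,-2],[0,0,0],-1],[[32,-20,-2],[0,0,0],-1],[[32,-20,-2],[0,0,0],-1],[[32,-20,0],[0,0,0],-1],[[32,-20,0],[0,0,0],-1],[[32,-20,0],[0,0,0],-1],[[32,-20,0],[0,0,0],-1],[[0,0,0],[0,0,5.5],-1],[[0,0,0],[0,0,5.5],-1],[[0,0,0],[0,0,0],-1],[[0,0,0],[0,0,0],-1]]' 60
python3 - <<'E'
from h import *
import pickle
c=cap("wrist");cv2.imwrite("pics/w1.png",c["color"]);pickle.dump(c,open("w1.pkl","wb"))
go([460,-264,100],11); print(c["tool_from_camera"],c["fx"])
E
```

```text
t: 1.27
tool_pos: [463.5, -257.4, 222.0]
tcp_rot: [-3.122, -0.293, 0.005]
contact_force: [0.3, 0.5, 0.4]
gripper_width: 91.2
shift [ -4.2   6.5 122. ] yaw now 10.69 turn z -0.31 t 1.3167 tiltz [-0.004   0.0055 -1.    ]
[[-1.58719641e-03 -9.56441977e-01 -2.91918182e-01  8.21311027e+01]
 [ 9.99998733e-01 -1.55379193e-03 -3.46270216e-04  3.02803858e-01]
 [-1.22392747e-04 -2.91918362e-01  9.56443231e-01 -1.71322280e+02]
 [ 0.00000000e+00  0.00000000e+00  0.00000000e+00  1.00000000e+00]] 300.9107333886992
```

View pics/w1.png

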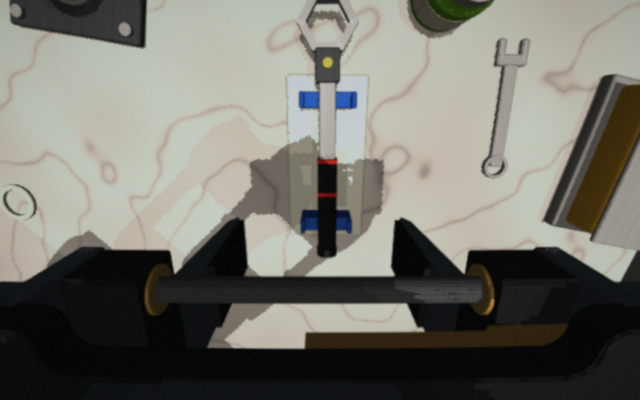

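The wrist view shows the red bands at (327,160) and (327,195), the hinge pin at (328,62), the ring centre at about (327,22) and the grip's end at (327,254). The saddles are at y≈100 and y≈221.

Run:
```python
from h import *
import pickle
c=pickle.load(open("w1.pkl","rb"))
b=onz(c,[(327.3,160.3),(327.3,195),(327.3,254)],64);h=onz(c,[(328,62)],62)[0]
print(b,h,dep(c,[(327,177),(328,62)]))
g=(b[0]+b[1])/2;d=h-g;y=np.degrees(np.arctan2(d[1],d[0]));print(g,np.hypot(*d[:2]),y)
# saddles
s=onz(c,[(301,100),(356,100),(302,220),(352,220)],48);print(s, (s[0]+s[1])/2,(s[2]+s[3])/2)
go([g[0],g[1],36],y)
```

```text
[[ 487.38964227 -261.48268093   64.        ]
 [ 448.08928512 -269.18383797   64.        ]
 [ 374.3905469  -283.64734409   64.        ]] [ 586.55616555 -242.86228691   62.        ] [[ 468.77791207 -264.7830093    64.1298524 ]
 [ 586.09069898 -242.86733601   65.7040144 ]]
[ 467.73946369 -265.33325945   64.        ] 120.92292275176622 10.709462330539482
[[ 544.85602096 -221.19769138   48.        ]
 [ 556.00630416 -280.4367422    48.        ]
 [ 406.02122757 -246.03800533   48.        ]
 [ 417.49896575 -306.47835994   48.        ]] [ 550.43116256 -250.81721679   48.        ] [ 411.76009666 -276.25818263   48.        ]
shift [  3.4   9.6 186. ] yaw now 10.69 turn z -0.02 t 1.3167 tiltz [-0.004   0.0055 -1.    ]
```

```bash
cat >> h.py <<'E'
    d=R.inv().apply([0,0,-1]); print("level turn deg",np.round(np.degrees([-d[1],d[0]]),2))
E
python3 -m creep '[[[1,1.2,20],[-0.3,0.2,0],-1],[[1,1.2,20],[0,0,0],-1],[[1,1.2,20],[0,0,0],-1],[[1,1.2,20],[0,0,0],-1],[[1,1.2,20],[0,0,0],-1],[[1,1.2,20],[0,0,0],-1],[[1,1.2,15],[0,0,0],-1],[[0.7,1.2,15],[0,0,0],-1],[[0,0,0],[0,0,0],-1],[[0,0,0],[0,0,0],-1]]' 60; python3 -c "
from h import *
go([472,-264.6,33],10.7)"
```

```text
t: 2.15
tool_pos: [470.8, -272.7, 66.6]
tcp_rot: [3.123, 0.322, 0.004]
contact_force: [0.4, -0.8, 0.4]
gripper_width: 91.1
shift [ 2.8 -7.8 33.6] yaw now 11.79 turn z 1.09 t 2.15 tiltz [ 0.0027 -0.0017 -1.    ]
level turn deg [ 0.13 -0.13]
```

```bash
python3 -m creep '[[[3,-8,0],[0,0,1],-1],[[0,0,0],[0,0,0],-1],[[0,0,0],[0,0,0],-1]]'; python3 -c "
from h import *
go([472,-264.6,33],10.7)
print(env.get_state()['tool_pos'])"
```

```text
t: 2.4
tool_pos: [472.0, -265.8, 68.5]
tcp_rot: [3.124, 0.298, 0.006]
contact_force: [0.2, -0.8, 0.1]
gripper_width: 91.4
shift [ 0.1 -1.3 35.5] yaw now 10.89 turn z 0.19 t 2.4 tiltz [ 0.0038 -0.0027 -1.    ]
level turn deg [ 0.19 -0.19]
[ 472.03070313 -265.79594021   68.46561965]
```

```bash
python3 -m creep '[[[0,-0.5,12],[0.2,-0.2,0],-1],[[0,-0.5,12],[0,0,0],-1],[[0,0,11],[0,0,0],-1],[[0,0,0],[0,0,0],-1],[[0,0,0],[0,0,0],-1]]'; python3 -c "
from h import *
go([472,-264.6,33],10.7)
print(env.get_state()['tool_pos'])"
```

```text
t: 2.82
tool_pos: [473.4, -267.5, 34.1]
tcp_rot: [3.123, 0.303, 0.006]
contact_force: [0.2, 0.2, -0.6]
gripper_width: 91.2
shift [-0.8 -3.1  1.1] yaw now 11.1 turn z 0.4 t 2.8167 tiltz [ 0.004  -0.0033 -1.    ]
level turn deg [ 0.23 -0.19]
[ 473.37409456 -267.49303916   34.14190463]
```

```bash
python3 -m creep '[[[-0.5,-3,1],[0.2,-0.2,0.4],-1],[[0,0,0],[0,0,0],0],[[0,0,0],[0,0,0],0.5],[[0,0,0],[0,0,0],1],[[0,0,0],[0,0,0],1],[[0,0,0],[0,0,0],1],[[0,0,0],[0,0,0],1]]' 60; python3 -c "
from h import *
go([472,-264.6,33],10.7)
print(env.get_state()['tool_pos'])"
```

```text
t: 3.4
tool_pos: [473.0, -265.3, 35.2]
tcp_rot: [3.126, 0.293, 0.002]
contact_force: [-0.4, 0.5, 0.3]
gripper_width: 53.7
shift [-0.9 -0.9  2.1] yaw now 10.71 turn z 0.01 t 3.4 tiltz [ 0.0016 -0.0019 -1.    ]
level turn deg [ 0.12 -0.07]
[ 473.01835385 -265.29671686   35.15039068]
```

```bash
python3 -m creep '[[[-0.5,-0.5,1],[0,0,0],1],[[0,0,0],[0,0,0],1],[[0,0,0],[0,0,0],1],[[0,0,0],[0,0,0],1],[[0,0,0],[0,0,0],1],[[0,0,0],[0,0,0],1],[[0,0,0],[0,0,0],1],[[0,0,0],[0,0,0],1]]' 60; python3 -c "
from h import *
go([472,-264.6,33],10.7)
print(env.get_state()['tool_pos'])"
```

```text
t: 4.07
tool_pos: [472.4, -264.8, 34.2]
tcp_rot: [3.126, 0.293, 0.003]
contact_force: [0.1, 0.1, 0.3]
gripper_width: 21.8
shift [-0.4 -0.3  1.2] yaw now 10.71 turn z 0.01 t 4.0667 tiltz [ 0.0018 -0.0019 -1.    ]
level turn deg [ 0.12 -0.08]
[ 472.42364734 -264.81571553   34.20519398]
```

```bash
python3 -m creep '[[[0,0,-5],[0,0,0],1],[[0,0,-10],[0,0,0],1],[[0,0,-20],[0,0,0],1],[[0,0,-20],[0,0,0],1],[[0,0,-20],[0,0,0],1],[[0,0,-20],[0,0,0],1],[[-10,-10,-20],[0,0,0],1],[[-10,-20,-10],[0,0,0],1],[[-10,-30,0],[0,0,0],1],[[0,-30,0],[0,0,0],1],[[0,-30,0],[0,0,0],1],[[0,-30,0],[0,0,0],1],[[0,-30,0],[0,0,0],1],[[0,-20,0],[0,0,0],1],[[0,-10,0],[0,0,0],1],[[0,0,0],[0,0,0],1]]'
python3 - <<'E'
from h import *
import pickle
c=cap("wrist");cv2.imwrite("pics/w2.png",c["color"]);pickle.dump(c,open("w2.pkl","wb"))
go([472,-20,150],10.7)
print(env.get_state())
E
```

```text
t: 5.4
tool_pos: [397.0, -55.9, 174.3]
tcp_rot: [3.125, 0.288, 0.006]
contact_force: [-0.0, 0.1, -3.5]
gripper_width: 21.7
shift [ 79.9 -22.5  24.6] yaw now 10.54 turn z -0.16 t 5.45 tiltz [ 0.0046 -0.0036 -1.    ]
level turn deg [ 0.25 -0.22]
{'t': 5.45, 'joint_positions': array([-0.28879335,  0.23516247,  1.91808024, -0.00253262,  0.982937  ,
        1.09953211]), 'qvel': array([-0.03798463,  0.01901313, -0.02329391, -0.00748126, -0.00882351,
       -0.02666137]), 'tau': array([  0.9561722 , -53.50440145, -30.22365332,   0.07527686,
        -0.42840198,   0.51511455]), 'tool_pos': array([397.44752078, -56.68188669, 174.41096885]), 'tcp_rot': array([3.12436679, 0.28805019, 0.00665738]), 'contact_force': array([-0.67748107,  0.46816429, -3.64006135]), 'torque': array([-0.00524889,  0.09109239,  0.04593358]), 'gripper_width': 21.799884327389588}
```

View pics/w2.png

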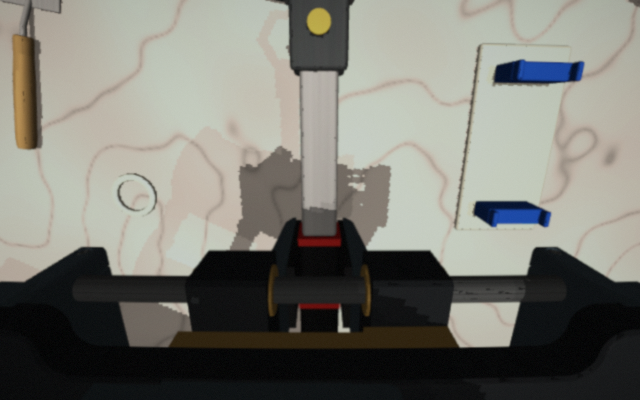

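The hinge pin shows at (318,21). The ring is out of frame ahead, and the empty rest is at right. I move so the cap shows beside the wrench.

```bash
python3 -m creep '[[[20,5,0],[0.2,-0.2,0],1],[[29,7,0],[0,0,0],1],[[29,7,0],[0,0,0],1],[[29,7,0],[0,0,0],1],[[29,7,0],[0,0,0],1],[[20,5,0],[0,0,0],1],[[15,4,0],[0,0,0],1],[[0,0,0],[0,0,0],1],[[0,0,0],[0,0,0],1],[[0,0,0],[0,0,0],1]]'
python3 - <<'E'
from h import *
import pickle
c=pickle.load(open("w2.pkl","rb"))
c=cap("wrist");cv2.imwrite("pics/w3.png",c["color"]);pickle.dump(c,open("w3.pkl","wb"))
go([472,-20,150],10.7)
s=env.get_state();print(s["tool_pos"],s["qvel"].round(3))
E
```

```text
t: 6.28
tool_pos: [581.1, -75.2, 176.6]
tcp_rot: [3.126, 0.282, 0.001]
contact_force: [0.1, 0.4, -3.8]
gripper_width: 21.9
shift [-97.2 -73.8  26.4] yaw now 10.3 turn z -0.4 t 6.3333 tiltz [ 6.0e-04 -2.6e-03 -1.0e+00]
level turn deg [ 0.15 -0.01]
[580.79146547 -75.1655047  176.63984827] [ 0.005 -0.007  0.014  0.    -0.003  0.004]
```

View pics/w3.png

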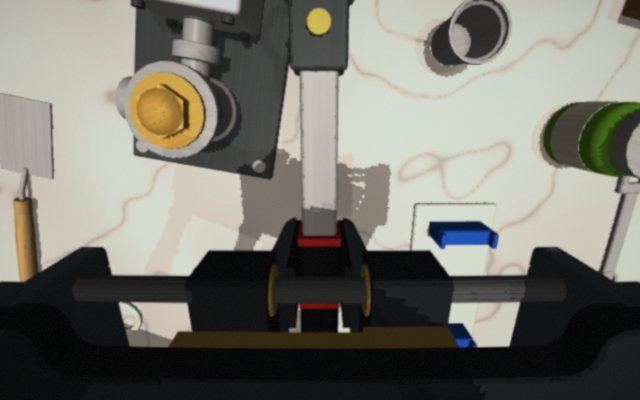

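The cap is clearly visible at about (167,108), and the hinge is at (318,21). I enlarge the cap and overlay a model hexagon.

Run:
```python
from h import *
import pickle
c=pickle.load(open("w3.pkl","rb"))
crop=cv2.resize(c["color"][58:158,115:225],None,fx=6,fy=6,interpolation=cv2.INTER_CUBIC);cv2.imwrite("pics/w3c.png",crop)
P,u,v=cloud(c)
m=(u>120)&(u<220)&(v>60)&(v<155)
for lo,hi in((98,104),(110,114),(119,124)):
    q=P[m&(P[:,2]>lo)&(P[:,2]<hi)];print(lo,len(q),q.mean(0) if len(q) else 0,(q.min(0)+q.max(0))/2,np.ptp(q,0))
R=Ro.from_rotvec([3.126,.282,.001])
print("hinge",dep(c,[(318.5,21)]),"tool",R.inv().apply(dep(c,[(318.5,21)])[0]-[580.8,-75.2,176.6]))
```

```text
98 2287 [638.43838536  52.94956093 101.46507495] [636.27505018  57.58757253 101.04966655] [59.05670313 59.48803645  5.89771667]
110 485 [636.58411375  53.05767722 112.59130928] [636.46255689  57.47435356 112.00221038] [40.91163525 37.64098517  3.97724034]
119 889 [636.32978568  56.77108019 120.74637264] [636.50262877  56.98159081 121.3074207 ] [26.54053089 28.48737863  4.60563003]
hinge [[695.27563204 -54.57627218 207.44587039]] tool [116.32993332   0.28720906 -30.80162863]
```

View pics/w3c.png

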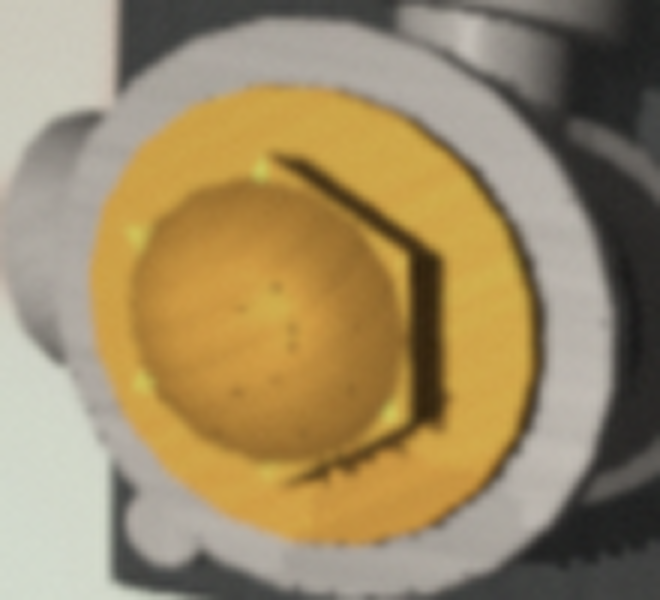

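The crop shows the hexagon's top corners at about (262,165), (135,234), (142,382), (268,470), (398,412) and (408,255), with the flange round about them.

```bash
cat >> h.py <<'E'
def hexang(p,ctr=None):
    ctr=p[:,:2].mean(0) if ctr is None else ctr
    d=p[:,:2]-ctr; a=np.degrees(np.arctan2(d[:,1],d[:,0])); print("ctr",ctr,"r",np.hypot(*d.T).round(1),"vertex ang mod60",(a%60).round(1))
E
python3 - <<'E'
from h import *
import pickle
c=pickle.load(open("w3.pkl","rb"))
px=[(115+(x+.5)/6-.5,58+(y+.5)/6-.5) for x,y in[(262,165),(135,234),(142,382),(268,470),(398,412),(408,255)]]
p=onz(c,px,112.5);hexang(p);hexang(p,np.array([636.3,57.3]))
# base edge on flange, z=101.5
q=onz(c,[(115+x/6,58+y/6) for x,y in[(438,255),(440,405)]],101.5);d=q[1]-q[0];print(q,"edge dir",np.degrees(np.arctan2(d[1],d[0]))%60)
q=onz(c,[(115+x/6,58+y/6) for x,y in[(412,255),(412,418)]],112.5);d=q[1]-q[0];print(q,"edge dir",np.degrees(np.arctan2(d[1],d[0]))%60)
c=pickle.load(open("top0.pkl","rb"));P,u,v=cloud(c)
m=(u>290)&(u<330)&(v>150)&(v<188)
for lo,hi in((97,106),(118,126)):
    k=m&(P[:,2]>lo)&(P[:,2]<hi);q=P[k];print(lo,len(q),(q.min(0)+q.max(0))/2,np.ptp(q,0),u[k].mean(),v[k].mean())
E
```

```text
ctr [636.57504324  57.79880998] r [18.9 18.9 19.1 18.9 19.  20.5] vertex ang mod60 [4.5 5.5 2.8 1.7 3.3 2.8]
ctr [636.3  57.3] r [19.2 19.5 19.4 18.6 18.5 20.2] vertex ang mod60 [6.  5.3 1.4 0.1 3.4 4.2]
[[647.40755848  41.01876839 101.5       ]
 [628.08078004  39.59111519 101.5       ]] edge dir 4.224718885369413
[[647.49833798  39.74424042 112.5       ]
 [627.32644761  38.61767656 112.5       ]] edge dir 3.196545805732569
97 219 [633.7873619   55.53593672 101.16786342] [72.68991194 73.03022045  8.29468092] 311.0365296803653 168.91780821917808
118 55 [635.48968433  57.55275989 121.90950882] [28.46190872 22.21124934  7.78028508] 309.9818181818182 166.16363636363636
```

```bash
python3 -m creep '[[[-13,-12,0],[0.1,0,0],1],[[-13,-12,0],[0,0,0],1],[[-13,-12,0],[0,0,0],1],[[-13,-12,0],[0,0,0],1],[[-13,-12,0],[0,0,0],1],[[0,0,0],[0,0,-5.8],1],[[0,0,0],[0,0,-5.8],1],[[0,0,0],[0,0,-5.8],1],[[0,0,0],[0,0,-5.8],1],[[0,0,0],[0,0,0],1],[[0,0,0],[0,0,0],1]]'; python3 -c "
from h import *
go([506.1,-28.9,130],33.5)"
```

```text
t: 7.25
tool_pos: [492.3, -27.6, 178.6]
tcp_rot: [-3.003, -0.923, 0.005]
contact_force: [0.6, -0.4, -4.2]
gripper_width: 22.0
shift [10.9  8.9 48.5] yaw now 34.16 turn z 0.66 t 7.25 tiltz [-3.2e-03 -9.0e-04 -1.0e+00]
level turn deg [-0.06  0.18]
```

Then I correct and lower to just above the crown (TCP z about 128 puts the ring bottom at 139, with the crown top at 122).

```bash
python3 -m creep '[[[5.5,4.5,10],[0,0.2,0.6],1],[[5.5,4.5,15],[0,0,0],1],[[0,0,15],[0,0,0],1],[[0,0,8],[0,0,0],1],[[0,0,0],[0,0,0],1],[[0,0,0],[0,0,0],1]]'
python3 - <<'E'
from h import *
import pickle
go([506.1,-28.9,118],33.5)
c=cap("wrist");pickle.dump(c,open("w4.pkl","wb"));print(dep(c,[(318.5,21)]))
c=cap("top");pickle.dump(c,open("t4.pkl","wb"));a=cv2.resize(c["color"][140:230,270:350],None,fx=5,fy=5,interpolation=cv2.INTER_CUBIC)
d=cap("scene");pickle.dump(d,open("s4.pkl","wb"))
b=cv2.resize(d["color"][180:270,265:345],None,fx=5,fy=5,interpolation=cv2.INTER_CUBIC);cv2.imwrite("pics/m4.png",np.hstack([a,b]))
E
```

```text
t: 7.75
tool_pos: [508.0, -29.8, 127.3]
tcp_rot: [-3.016, -0.876, -0.004]
contact_force: [0.8, 0.7, -3.5]
gripper_width: 21.4
shift [-1.2 -1.8  9.3] yaw now 32.4 turn z -1.1 t 7.75 tiltz [ 0.0022  0.0012 -1.    ]
level turn deg [ 0.01 -0.14]
[[605.85394888  32.42201791 157.99711905]]
```

View pics/m4.png

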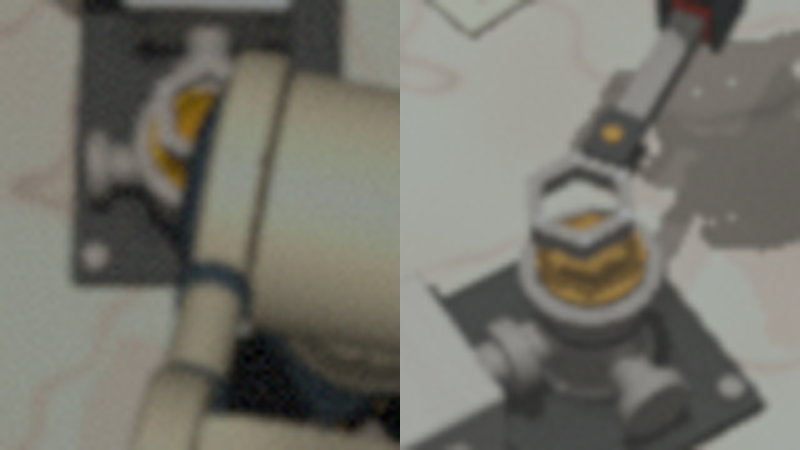

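The scene half shows the ring at about (580,200), hovering over the cap (flange centre about (592,255)) with the head straight. The top view is blocked by the arm. I check the ring's position against the cap in the scene camera.

Run:
```python
from h import *
import pickle
d=pickle.load(open("s4.pkl","rb"))
f=lambda a:[(265+(x-400+.5)/5-.5,180+(y+.5)/5-.5) for x,y in a]
print("ring",onz(d,f([(580,200)]),150),"hinge",onz(d,f([(612,133)]),157))
P,u,v=cloud(d); m=(u>285)&(u<320)&(v>200)&(v<260)&(P[:,2]>97)&(P[:,2]<104)
q=P[m];print("flange/collar",len(q),q.min(0),q.max(0))
R=d["Rw"].T;t=-R@d["ow"]
for X in([636.4,57.4,101.5],[636.4,57.4,121.5],[508+156.3*.844,-29.8+156.3*.536,152]):
    p,_=cv2.projectPoints(np.array([X]),cv2.Rodrigues(R)[0],t,d["K"],np.array(d["dist_coeffs"],float));p=p.ravel();print(X,"crop",400+(p[0]-265)*5,(p[1]-180)*5)
```

```text
ring [[641.31930138  56.84763244 150.        ]] hinge [[606.40265154  32.34921261 157.        ]]
flange/collar 154 [600.82726287  30.12494024  97.05351014] [671.65246707  96.54871907 103.84035724]
[636.4, 57.4, 101.5] crop 588.1856535414372 251.1089269131088
[636.4, 57.4, 121.5] crop 587.5666139724825 228.27748879515767
[639.9172, 53.97680000000001, 152] crop 577.3358454512498 190.79023512984108
```

```bash
python3 -m creep '[[[-1.2,-1.8,2],[0,-0.1,-1.1],1],[[0,0,2],[0,0,0],1],[[0,0,2],[0,0,0],1],[[0,0,2],[0,0,0],1],[[0,0,0],[0,0,0],1]]'; python3 -c "
from h import *
go([506.1,-28.9,108],33.5)"
```

```text
t: 8.32
tool_pos: [507.2, -28.9, 121.3]
tcp_rot: [3.005, 0.909, 0.008]
contact_force: [0.7, -0.1, -4.5]
gripper_width: 22.0
shift [-0.9 -0.7 13.3] yaw now 33.66 turn z 0.16 t 8.3167 tiltz [ 5.5e-03 -8.0e-04 -1.0e+00]
level turn deg [ 0.21 -0.24]
```

```bash
python3 -m creep '[[[-0.9,-0.7,3],[0.2,-0.2,0.1],1],[[0,0,3],[0,0,0],1],[[0,0,3],[0,0,0],1],[[0,0,3],[0,0,0],1],[[0,0,0],[0,0,0],1]]'; python3 -c "
from h import *
go([506.1,-28.9,98],33.5)"
```

```text
t: 8.73
tool_pos: [506.0, -28.8, 108.0]
tcp_rot: [-3.008, -0.906, -0.0]
contact_force: [0.8, -0.4, -3.9]
gripper_width: 21.7
shift [ 0.1  0.1 10. ] yaw now 33.54 turn z 0.04 t 8.7333 tiltz [ 2.e-04  3.e-04 -1.e+00]
level turn deg [-0.01 -0.02]
```

```bash
python3 -m creep '[[[0,0,3],[0,0,0],1],[[0,0,3],[0,0,0],1],[[0,0,2],[0,0,0],1],[[0,0,2],[0,0,0],1],[[0,0,0],[0,0,0],1]]'; python3 -c "
from h import *
go([506.1,-28.9,91],33.5)"
```

```text
t: 9.15
tool_pos: [505.9, -28.8, 96.6]
tcp_rot: [-3.008, -0.906, -0.0]
contact_force: [-0.0, 0.4, -4.4]
gripper_width: 21.7
shift [0.1 0.1 5.6] yaw now 33.53 turn z 0.03 t 9.15 tiltz [-1.e-04  4.e-04 -1.e+00]
level turn deg [-0.02 -0.01]
```

```bash
python3 -m creep '[[[0,0,2],[0,0,0],1],[[0,0,2],[0,0,0],1],[[0,0,1.5],[0,0,0],1],[[0,0,1],[0,0,0],1],[[0,0,0],[0,0,0],1]]'; python3 -c "
from h import *
go([506.1,-28.9,91],33.5)
s=env.get_state();print(s['contact_force'],s['torque'])"
```

```text
t: 9.57
tool_pos: [506.1, -29.0, 90.1]
tcp_rot: [3.008, 0.906, 0.001]
contact_force: [-3.4, -0.5, 2.4]
gripper_width: 21.8
shift [ 0.1 -0.  -0.9] yaw now 33.54 turn z 0.04 t 9.5667 tiltz [ 7.e-04  2.e-04 -1.e+00]
level turn deg [ 0.01 -0.04]
[-3.42694978 -0.4684291   2.42879878] [ 0.35904281 -0.17154545  0.20912988]
```

Fz went from −4 to +2.4, so the ring rests on the flange. Now I turn clockwise about the cap axis (2° gives a shift of (0.1,−5.4)).

```bash
cat > st.py <<'E'
from h import *
s=env.get_state();R=Ro.from_rotvec(s["tcp_rot"]);M=R.as_matrix();y=np.degrees(np.arctan2(M[1,0],M[0,0]))
p=np.array(s["tool_pos"]);q=R.inv().apply(np.array([636.4,57.4,90.7])-p)
print("yaw",y.round(2),"z",p[2].round(1),"cap in tool",q.round(1),"F tool",R.inv().apply(s["contact_force"]).round(1),"T tool",R.inv().apply(s["torque"]).round(2),"t",s["t"],"tilt",np.degrees(M[:2,2]).round(2))
E
python3 -m creep '[[[0,0,0],[0,0,0],1],[[0,0,0],[0,0,0],1],[[0,0,0],[0,0,0],1],[[0,0,0],[0,0,0],1],[[0.1,-5.4,0],[0,0,2],1],[[0.1,-5.4,0],[0,0,2],1],[[0.1,-5.4,0],[0,0,2],1],[[0,0,0],[0,0,0],1]]' 60; python3 st.py
```

```text
t: 10.23
tool_pos: [497.7, -14.3, 90.3]
tcp_rot: [-3.053, -0.741, -0.002]
contact_force: [-2.6, 0.9, 1.0]
gripper_width: 21.8
yaw 27.3 z 90.3 cap in tool [ 1.562e+02 -1.000e-01 -2.000e-01] F tool [-1.9 -2.  -1. ] T tool [ 0.38  0.33 -0.35] t 10.2333 tilt [0.06 0.03]
```

```bash
python3 -m creep '[[[0.1,-5.4,0],[0,0,2],1],[[0.1,-5.4,0],[0,0,2],1],[[0.1,-5.4,0],[0,0,2],1],[[0.1,-5.4,0],[0,0,2],1],[[0,0,0],[0,0,0],1]]'; python3 st.py;  python3 -m creep '[[[0,0,0],[0,0,0],1]]' >/dev/null; python3 st.py
```

```text
t: 10.65
tool_pos: [489.0, 6.3, 90.4]
tcp_rot: [3.097, 0.526, 0.002]
contact_force: [-4.0, -1.2, 0.7]
gripper_width: 21.9
yaw 19.27 z 90.4 cap in tool [156.    0.4  -0.2] F tool [-4.1 -0.2 -0.7] T tool [ 0.14 -0.01 -0.35] t 10.65 tilt [ 0.06 -0.  ]
yaw 19.38 z 90.4 cap in tool [156.    0.6  -0.2] F tool [-4.   0.9  0.2] T tool [-0.11 -0.1  -0.18] t 10.7333 tilt [ 0.06 -0.01]
```

```bash
python3 -m creep '[[[-0.3,-5.4,0],[0,0,2],1],[[0.1,-5.4,0],[0,0,2],1],[[0.1,-5.4,0],[0,0,2],1],[[0,-5.4,0],[0,0,2],1],[[0,0,0],[0,0,0],1]]'; python3 st.py
```

```text
t: 11.15
tool_pos: [483.4, 26.1, 90.2]
tcp_rot: [3.125, 0.317, 0.002]
contact_force: [-3.8, 2.2, 0.8]
gripper_width: 21.9
yaw 11.57 z 90.2 cap in tool [156.2   0.   -0.3] F tool [-3.3 -2.9 -0.8] T tool [ 0.6   0.13 -0.76] t 11.15 tilt [ 0.06 -0.04]
```

```bash
python3 -m creep '[[[0,-5.4,0],[0,0,2],1],[[0.1,-5.4,0],[0,0,2],1],[[0.1,-5.4,0],[0,0,2],1],[[0,-5.4,0],[0,0,2],1],[[0,0,0],[0,0,0],1]]'; python3 st.py
python3 - <<'E'
from h import *
import pickle
c=cap("wrist");pickle.dump(c,open("w5.pkl","wb"))
cv2.imwrite("pics/w5.png",np.hstack([cv2.resize(pickle.load(open(f,"rb"))["color"][0:200,230:420],None,fx=2,fy=2) for f in("w4.pkl","w5.pkl")]))
E
```

```text
t: 11.57
tool_pos: [480.5, 46.9, 90.2]
tcp_rot: [3.139, 0.107, 0.0]
contact_force: [-5.1, 3.1, 3.2]
gripper_width: 21.8
yaw 3.89 z 90.2 cap in tool [ 1.563e+02  1.000e-01 -5.000e-01] F tool [-4.9 -3.4 -3.2] T tool [ 0.62 -0.04 -0.73] t 11.5667 tilt [ 0.01 -0.06]
```

View pics/w5.png

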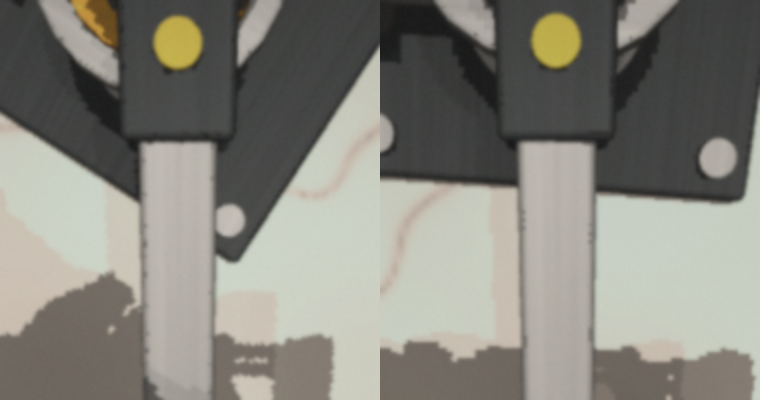

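The wrench is still straight: the head block (corners at y≈137) is aligned with the tube. From here I measure the bend numerically from depth at each step.

```bash
cat >> st.py <<'E'
def bend(c):
    P,u,v=cloud(c); X=R.inv().apply(P-p) 
    m=(X[:,2]<-15)&(X[:,2]>-45)&(np.abs(X[:,1])<40)
    def ang(lo,hi):
        a=[];
        for r in range(0,200):
            k=m&(v==r)&(X[:,0]>lo)&(X[:,0]<hi)
            if k.sum()>5: a.append([X[k,0].mean(),(X[k,1].min()+X[k,1].max())/2,np.ptp(X[k,1])])
        a=np.array(a); return np.degrees(np.polyfit(a[:,0],a[:,1],1)[0]) , a[:,2].mean(),len(a)
    return ang(100,118),ang(60,90)
import sys
if len(sys.argv)>1:
    c=cap("wrist"); b=bend(c); print("bend: block, tube (deg,width,n)",np.round(b,2))
E
python3 st.py b; python3 -m creep '[[[0,-5.4,0],[0,0,2],1],[[0.1,-5.4,0],[0,0,2],1],[[0.1,-5.4,0],[0,0,2],1],[[0,0,0],[0,0,0],1]]'>/dev/null; python3 st.py b
```

```text
yaw 4.0 z 90.2 cap in tool [ 1.563e+02  1.000e-01 -5.000e-01] F tool [-3.8 -3.9 -3.4] T tool [ 0.69  0.05 -0.7 ] t 11.6167 tilt [ 0.01 -0.06]
bend: block, tube (deg,width,n) [[-0.14 24.72 49.  ]
 [ 0.61 17.24 67.  ]]
yaw -1.71 z 90.2 cap in tool [ 1.564e+02  1.000e-01 -6.000e-01] F tool [-4.8 -2.9 -3.5] T tool [ 0.71  0.   -0.81] t 12.0 tilt [-0.05 -0.06]
bend: block, tube (deg,width,n) [[ 0.46 24.7  49.  ]
 [ 0.65 17.24 67.  ]]
```

```bash
python3 -m creep '[[[0.1,-5.4,0],[0,0,2],1],[[0.1,-5.4,0],[0,0,2],1],[[0.1,-5.4,0],[0,0,2],1],[[0,0,0],[0,0,0],1]]'>/dev/null; python3 st.py b;python3 -m creep '[[[0.2,-5.4,0],[0,0,2],1],[[0.1,-5.4,0],[0,0,2],1],[[0,0,0],[0,0,0],1]]'>/dev/null; python3 st.py b
```

```text
yaw -7.33 z 90.3 cap in tool [156.5   0.3  -0.7] F tool [-5.2 -1.4 -4.5] T tool [ 0.56  0.04 -0.67] t 12.3833 tilt [-0.13 -0.06]
bend: block, tube (deg,width,n) [[ 0.41 24.92 48.  ]
 [ 0.76 17.25 67.  ]]
yaw -10.98 z 90.4 cap in tool [ 1.565e+02  1.000e-01 -8.000e-01] F tool [-5.1 -1.  -3. ] T tool [ 0.37 -0.05 -0.93] t 12.6833 tilt [-0.21 -0.1 ]
bend: block, tube (deg,width,n) [[-0.2  24.79 49.  ]
 [ 0.53 17.21 67.  ]]
```

```bash
python3 -m creep '[[[0.2,-5.4,0],[0.1,0.2,2],1],[[0.2,-5.4,0],[0,0,2],1],[[0,0,0],[0,0,0],1]]'>/dev/null; python3 st.py b;python3 -m creep '[[[0.2,-5.4,0],[0,0,2],1],[[0.1,-5.4,0],[0,0,2],1],[[0,0,0],[0,0,0],1]]'>/dev/null; python3 st.py b
```

```text
yaw -14.63 z 90.2 cap in tool [156.6  -1.6  -0.8] F tool [-3.7  5.  -3.8] T tool [-0.81  0.19 -0.85] t 12.9833 tilt [-0.14 -0.2 ]
bend: block, tube (deg,width,n) [[-0.19 24.86 48.  ]
 [ 0.53 17.18 67.  ]]
yaw -18.3 z 90.0 cap in tool [156.5  -4.   -1.3] F tool [-5.4  5.3 -2.3] T tool [-0.73  0.18 -0.82] t 13.2833 tilt [-0.34 -0.41]
bend: block, tube (deg,width,n) [[3.000e-02 2.455e+01 4.900e+01]
 [6.400e-01 1.726e+01 6.600e+01]]
```

The seal now resists: the tangential force is up and y lags. I push sideways without adding yaw.

```bash
python3 -m creep '[[[0,-5,0],[0.2,0.3,0],1],[[0,-5,0],[0.1,0.2,0],1],[[0,0,0],[0,0,0],1]]'>/dev/null; python3 st.py b;python3 -m creep '[[[0,-7,0],[0,0,0],1],[[0,-7,0],[0,0,0],1]]'>/dev/null; python3 st.py b
```

```text
yaw -18.0 z 89.0 cap in tool [ 1.568e+02 -1.000e-01 -1.400e+00] F tool [ 2.4 22.9 -2. ] T tool [-3.95  0.93  1.2 ] t 13.5833 tilt [-0.15 -0.74]
bend: block, tube (deg,width,n) [[ 1.8  24.86 49.  ]
 [ 0.86 17.26 66.  ]]
yaw -17.97 z 88.1 cap in tool [157.2   7.1  -2.8] F tool [ 4.1 32.9 -2.7] T tool [-5.71  0.75  2.38] t 13.8 tilt [-0.52 -1.16]
bend: block, tube (deg,width,n) [[ 4.23 24.98 49.  ]
 [ 4.15 17.49 67.  ]]
```

Sideways force alone works against the yaw hold, and the tube is turned 4° in the tool. I add yaw about the hinge and level the tool.

```bash
python3 -c "
from h import *
go([500,0,90.3],-22)"; python3 -m creep '[[[0,0,-1],[-0.5,0,3],1],[[0,-2,-1],[-0.5,0,2],1]]'>/dev/null; python3 st.py b
```

```text
shift [ 4.520e+01  1.043e+02 -1.000e-01] yaw now -17.97 turn z 4.03 t 13.85 tiltz [-0.0095 -0.0203 -0.9997]
level turn deg [1.27 0.16]
yaw -22.93 z 89.3 cap in tool [157.   -7.7  -2. ] F tool [-5.8 -7.   1. ] T tool [ 2.14 -1.01 -2.14] t 14.0167 tilt [-1.12 -2.32]
bend: block, tube (deg,width,n) [[-1.12 24.86 49.  ]
 [-0.19 17.39 66.  ]]
```

```bash
python3 -c "
from h import *
go([500,0,90.3],-22)"; python3 -m creep '[[[0,-4,-0.5],[1.5,0.1,0],1],[[0,-4,0],[0.8,0,0.5],1],[[0,-4,0],[0,0,1],1]]'>/dev/null; python3 st.py b;  python3 -c "
from h import *
go([500,0,90.3],-22)"
```

```text
shift [53.8 98.9  3.5] yaw now -23.02 turn z -1.02 t 14.0667 tiltz [-0.0191 -0.0405 -0.999 ]
level turn deg [2.56 0.1 ]
yaw -24.21 z 88.4 cap in tool [157.1  -4.1  -2.9] F tool [ 4.3 25.2 -2.3] T tool [-4.49  1.3   1.54] t 14.3167 tilt [-0.47 -0.54]
bend: block, tube (deg,width,n) [[ 1.13 24.81 49.  ]
 [ 1.22 17.27 67.  ]]
shift [ 56.5 104.3  -0.8] yaw now -24.32 turn z -2.32 t 14.3667 tiltz [-0.0086 -0.0101 -0.9999]
level turn deg [0.73 0.21]
```

Something disagrees: the cap lies at tool y −4 while the tube points to about +2. I look.

```bash
python3 - <<'E'
from h import *
import pickle
d=cap("scene");pickle.dump(d,open("s6.pkl","wb"));c=cap("wrist");pickle.dump(c,open("w6.pkl","wb"))
b=cv2.resize(d["color"][190:270,265:345],None,fx=5,fy=5,interpolation=cv2.INTER_CUBIC)
a=cv2.resize(c["color"][0:200,230:430],None,fx=2,fy=2);cv2.imwrite("pics/m6.png",np.hstack([a,b]))
E
python3 st.py
```

```text
yaw -24.2 z 88.5 cap in tool [157.1  -4.   -2.9] F tool [ 4.6 24.7 -2.6] T tool [-4.44  1.26  1.52] t 14.4667 tilt [-0.49 -0.59]
```

View pics/m6.png

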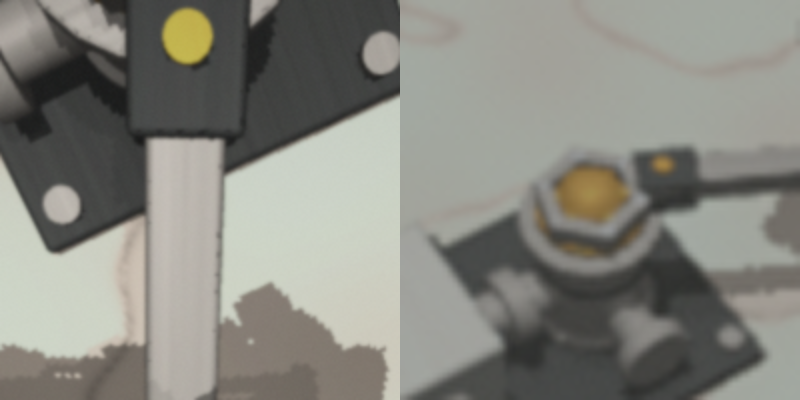

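The wrist half shows the hinge at (187,36), the block straight with the tube, and the wrench shifted right. The scene half shows the ring around the hexagon, with the hinge at (662,163). Quantify.

Run:
```python
from h import *
import pickle
d=pickle.load(open("s6.pkl","rb"));c=pickle.load(open("w6.pkl","rb"))
f=lambda a:[(265+(x-400+.5)/5-.5,190+(y+.5)/5-.5) for x,y in a]
hs=onz(d,f([(662,163)]),121)[0];hw=dep(c,[(323.5,18)])[0]
print("hinge scene",hs,"wrist",hw)
s=env.get_state();R=Ro.from_rotvec(s["tcp_rot"]);print("tool",R.inv().apply(hw-s["tool_pos"]))
for h in(hs,hw):
    v=np.array([636.4,57.4])-h[:2];print("hinge-cap",np.hypot(*v),np.degrees(np.arctan2(v[1],v[0])))
print("ring top c",onz(d,f([(592,197)]),115.5))
Rm=d["Rw"].T;t=-Rm@d["ow"]
a=np.radians(np.arange(0,360,60)+30)
for z,r,o in((115.5,22.3,0),(101.5,30,0)):
    X=np.c_[636.4+r*np.cos(a),57.4+r*np.sin(a),0*a+z]; p=cv2.projectPoints(X,cv2.Rodrigues(Rm)[0],t,d["K"],np.array(d["dist_coeffs"],float))[0].reshape(-1,2);print(np.c_[400+(p[:,0]-265)*5,(p[:,1]-190)*5].round().tolist())
```

```text
hinge scene [597.66104336  67.89033888 121.        ] wrist [596.82174588  68.39991973 123.05271419]
tool [116.42154121   2.60060758 -34.98808106]
hinge-cap 40.134199523633924 -15.15205364005074
hinge-cap 41.078418093245 -15.532121020213081
ring top c [[638.8189326   63.58204417 115.5       ]]
[[568.0, 215.0], [610.0, 214.0], [630.0, 184.0], [608.0, 156.0], [566.0, 157.0], [546.0, 187.0]]
[[561.0, 241.0], [618.0, 239.0], [644.0, 199.0], [614.0, 162.0], [559.0, 164.0], [532.0, 203.0]]
```

The distance from hinge to cap is 40 mm at −15.3°, while the handle heads about −25°. So the black block belongs to the handle and the head is already bent about 9–10° (0.16 rad), which matches the off-centre ring edges in the wrist view and a hinge moment of about 1.4 N m. I measure the bend properly from the pin position and go slightly further, pressing down.

```bash
cat > bd.py <<'E'
from st import *
def pin(c):
    hsv=cv2.cvtColor(c["color"],cv2.COLOR_BGR2HSV); m=cv2.inRange(hsv,(20,100,80),(35,255,255)); m[60:]=0; m[:,:280]=0; m[:,370:]=0
    n,_,st_,ce=cv2.connectedComponentsWithStats(m); i=1+np.argmax(st_[1:,4]); return ce[i],st_[i,4]
def rep():
    c=cap("wrist");ce,a=pin(c); h=dep(c,[ce])[0]; b=bend(c); tube=b[1][0]-.6
    v=np.array([636.4,57.4])-h[:2]; hd=np.degrees(np.arctan2(v[1],v[0])); hh=y-tube
    print("pin",ce.round(1),a,"hinge",h.round(1),"tool",R.inv().apply(h-p).round(1),"dist",np.hypot(*v).round(1),"head",hd.round(1),"handle",hh.round(1),"BEND deg",(hd-hh).round(1),"rad",np.radians(hd-hh).round(3))
    d=R.inv().apply([0,0,-1]); print("level turn",np.round(np.degrees([-d[1],d[0]]),2))
rep()
E
python3 bd.py; python3 -m creep '[[[0,-4,0.5],[0.7,0.2,1],1],[[0,-4,0.5],[0.7,0.2,1],1]]'>/dev/null; python3 bd.py
```

```text
yaw -24.2 z 88.5 cap in tool [157.1  -4.   -2.9] F tool [ 4.6 24.7 -2.6] T tool [-4.44  1.26  1.52] t 14.4667 tilt [-0.49 -0.59]
pin [323.3  17.9] 579 hinge [596.8  68.5 123.3] tool [116.4   2.5 -35.2] dist 41.1 head -15.6 handle -25.2 BEND deg 9.6 rad 0.167
level turn [0.74 0.21]
yaw -26.04 z 86.9 cap in tool [157.   -6.1  -3.6] F tool [ 0.3 21.8 -8. ] T tool [-4.    1.2   0.99] t 14.6833 tilt [0.19 0.22]
pin [321.3  17.6] 579 hinge [596.4  68.1 123. ] tool [116.3   1.7 -36. ] dist 41.5 head -15.0 handle -27.0 BEND deg 12.0 rad 0.209
level turn [-0.28 -0.07]
```

```bash
python3 - <<'E'
from h import *
import pickle
for f,uv in(("w5.pkl",(230+(555-380)/2,20)),("w4.pkl",(318.5,21))):
    c=pickle.load(open(f,"rb"));print(f,dep(c,[uv]))
E
python3 -m creep '[[[0,-3,0.5],[0,0,0.5],1],[[0,-3,0.5],[0,0,0.3],1]]'>/dev/null; python3 bd.py
```

```text
w5.pkl [[595.90421888  54.94072239 123.83531897]]
w4.pkl [[605.85394888  32.42201791 157.99711905]]
yaw -26.77 z 85.6 cap in tool [157.1  -6.5  -5.2] F tool [ 0.3 20.4 -8.2] T tool [-3.69  0.83  1.03] t 14.9 tilt [-0.04  0.01]
pin [321.3  17.1] 600 hinge [596.5  68.3 121.7] tool [116.5   1.7 -36.2] dist 41.4 head -15.3 handle -27.6 BEND deg 12.3 rad 0.215
level turn [0.01 0.04]
```

The bend held at about 0.21 rad with the ring down (pin height 121.7–123 against 123.8 when first seated). Now I ease back about the hinge.

```bash
python3 -m creep '[[[0,3,0],[0,0,-2],1],[[0,3.5,0],[0,0,-2],1],[[0,3.5,0],[0,0,-2],1],[[0,0,0],[0,0,0],1]]'>/dev/null; python3 bd.py
```

```text
yaw -19.93 z 85.7 cap in tool [157.6  -3.7  -5.6] F tool [-6.1  2.2 -7.9] T tool [-0.27 -0.43 -1.06] t 15.2833 tilt [-0.32 -0.33]
pin [317.5  17.2] 597 hinge [596.2  68.1 122.5] tool [116.1   0.2 -37.2] dist 41.6 head -14.9 handle -20.2 BEND deg 5.3 rad 0.092
level turn [0.42 0.19]
```

```bash
python3 -m creep '[[[0,4,-0.7],[0.3,0.1,-2],1],[[0,4,-0.5],[0,0,-2],1],[[0,2,0],[0,0,-1],1],[[0,0,0],[0,0,0],1]]'>/dev/null; python3 bd.py
```

```text
yaw -14.05 z 86.8 cap in tool [157.6  -0.   -4.4] F tool [-3.1 -0.2  0.2] T tool [ 0.08 -0.78 -1.38] t 15.6667 tilt [-0.2  -0.15]
pin [317.   17.3] 587 hinge [596.4  67.6 122.5] tool [ 1.163e+02 -1.000e-01 -3.610e+01] dist 41.2 head -14.4 handle -14.3 BEND deg -0.1 rad -0.001
level turn [0.19 0.16]
```

```bash
python3 -m creep '[[[0.5,5.4,-0.3],[0.1,0.1,-2],1],[[0.4,5.4,0],[0.1,0.1,-2],1],[[0,0,0],[0,0,0],1]]'>/dev/null; python3 bd.py
```

```text
yaw -9.97 z 86.6 cap in tool [157.6   1.3  -4.3] F tool [-1.2  0.8  0.9] T tool [-0.24 -0.64 -0.04] t 15.9667 tilt [-0.06  0.15]
pin [319.3  17.4] 590 hinge [595.8  65.  122.6] tool [116.2   0.8 -36.1] dist 41.3 head -10.6 handle -10.1 BEND deg -0.5 rad -0.009
level turn [-0.14  0.08]
```

```bash
python3 -m creep '[[[0.8,0,-2],[-0.1,0,0],1],[[0,0,-3],[0,0,0],1],[[0,0,-3],[0,0,0],1],[[0,0,0],[0,0,0],1]]'>/dev/null; python3 bd.py
```

```text
yaw -10.29 z 94.4 cap in tool [156.5   1.    3.3] F tool [ 0.6  1.8 11. ] T tool [-0.16 -0.71 -0.08] t 16.35 tilt [-0.17  0.01]
pin [318.6  20. ] 536 hinge [597.4  65.  124.4] tool [116.7   0.5 -30.3] dist 39.8 head -11.0 handle -10.6 BEND deg -0.5 rad -0.008
level turn [0.02 0.17]
```

```bash
python3 -m creep '[[[0,1.5,-2],[0,0,-0.6],1],[[0,0,-3],[0,0,0],1],[[0,0,-3],[0,0,0],1],[[0,0,0],[0,0,0],1]]'>/dev/null; python3 bd.py
```

```text
yaw -9.64 z 102.3 cap in tool [155.6   1.   11.3] F tool [ 1.6  0.9 14.1] T tool [-0.15 -0.46  0.  ] t 16.7333 tilt [-0.12 -0.01]
pin [318.9  22.7] 489 hinge [598.4  64.3 126.9] tool [116.9   0.6 -24.8] dist 38.6 head -10.2 handle -9.7 BEND deg -0.5 rad -0.009
level turn [0.03 0.11]
```

```bash
python3 -m creep '[[[-1,0,0],[0,1.5,0],1],[[-0.5,0,0],[0,1.5,0],1],[[0,0,0],[0,1.5,0],1],[[0,0,0],[0,0,0],1]]'>/dev/null; python3 bd.py
```

```text
yaw -9.63 z 102.1 cap in tool [152.7   1.   24.4] F tool [ 2.   0.5 14.1] T tool [-0.27 -0.58  0.03] t 17.1167 tilt [ 4.76 -0.8 ]
pin [318.9  28.2] 424 hinge [598.1  64.3 126.8] tool [117.    0.6 -14.9] dist 38.9 head -10.2 handle -10.3 BEND deg 0.0 rad 0.0
level turn [-0.01 -4.83]
```

The hinge barely rises while the tool does, so the wrench is pivoting in the grip and something still holds the ring. I look.

Run:
```python
from h import *
import pickle
d=cap("scene");pickle.dump(d,open("s7.pkl","wb"));c=cap("wrist");pickle.dump(c,open("w7.pkl","wb"))
b=cv2.resize(d["color"][170:270,265:365],None,fx=4,fy=4,interpolation=cv2.INTER_CUBIC)
a=cv2.resize(c["color"][0:200,220:420],None,fx=2,fy=2);cv2.imwrite("pics/m7.png",np.hstack([a,b]))
```

```text
(no output)
```

View pics/m7.png

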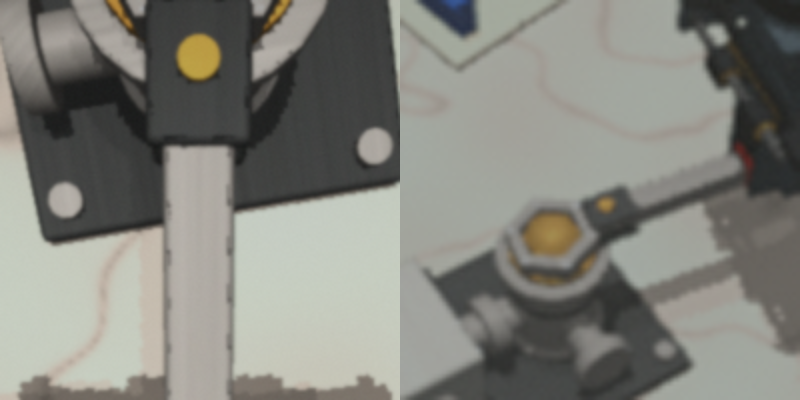

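The ring is around the hexagon but tilted: lifting from 157 mm away jams it like a drawer, and the wrench pivots in the pads. To relieve the stored moment I slacken the grip, lower until level, re-grip, and only then lift.

```bash
python3 -m creep '[[[0,0,0],[0,0,0],1],[[-0.4,0,2],[0,-1,0],1],[[-0.4,0,2.5],[0,-1,0],1],[[-0.4,0,2.5],[0,-1,0],1],[[-0.3,0,2.5],[0,-1,0],1],[[0,0,1.5],[0,-0.8,0],1],[[0,0,0],[0,0,0],1]]' 10; python3 bd.py
```

```text
t: 17.85
tool_pos: [482.5, 84.4, 90.9]
tcp_rot: [-3.129, 0.263, 0.02]
contact_force: [-4.2, -0.4, 1.2]
gripper_width: 22.1
yaw -9.61 z 90.9 cap in tool [156.2   1.   -1.7] F tool [-4.1  1.1 -1.1] T tool [-0.24 -0.64 -0.09] t 17.85 tilt [-0.7   0.13]
pin [318.8  22.2] 566 hinge [596.1  64.6 124. ] tool [114.8   0.6 -34.4] dist 41.0 head -10.2 handle -9.6 BEND deg -0.6 rad -0.01
level turn [-0.01  0.72]
```

```bash
python3 -m creep '[[[0.8,0,0],[0,0.7,0],1],[[0,0,0],[0,0,0],1],[[0,0,0],[0,0,0],1]]' 10 >/dev/null; python3 bd.py;  python3 -m creep '[[[0,0,0],[0,0,0],1],[[0,0,0],[0,0,0],1],[[0,0,0],[0,0,0],1]]' 60 >/dev/null; python3 bd.py
```

```text
yaw -9.62 z 90.4 cap in tool [156.1   0.9  -0.7] F tool [-3.4  1.5 -2. ] T tool [-0.25 -0.58 -0.06] t 18.15 tilt [-0.18  0.03]
pin [318.7  22.7] 559 hinge [596.   64.6 123.5] tool [114.9   0.5 -33.4] dist 41.1 head -10.2 handle -9.5 BEND deg -0.7 rad -0.012
level turn [-0.    0.18]
yaw -9.61 z 90.6 cap in tool [156.    0.9  -0.7] F tool [-3.8  1.8 -1.8] T tool [-0.23 -0.69 -0.16] t 18.45 tilt [-0.21  0.04]
pin [318.7  22.7] 560 hinge [596.   64.6 123.6] tool [114.9   0.5 -33.4] dist 41.0 head -10.1 handle -9.6 BEND deg -0.5 rad -0.009
level turn [0.   0.22]
```

```bash
python3 -m creep '[[[-0.8,0.3,0],[0,0.2,0],1],[[-0.8,0.3,0],[0,0,0],1],[[0,0,0],[0,0,0],1]]' 60 >/dev/null; python3 bd.py; python3 -m creep '[[[0,0.3,-1],[0,0.3,0],1],[[0,0,-1],[0,0.2,0],1],[[0,0,0],[0,0,0],1]]' 60 >/dev/null; python3 bd.py
```

```text
yaw -9.6 z 90.6 cap in tool [156.    0.7   0.4] F tool [-0.5  0.4  5.2] T tool [ 0.02 -1.07 -0.29] t 18.75 tilt [0.17 0.02]
pin [318.2  23. ] 552 hinge [595.9  64.6 123.7] tool [114.9   0.3 -32.8] dist 41.2 head -10.1 handle -9.6 BEND deg -0.6 rad -0.01
level turn [-0.05 -0.17]
yaw -9.6 z 92.5 cap in tool [155.6   0.7   3.8] F tool [ 1.4 -0.7  6.5] T tool [ 0.21 -0.57 -0.32] t 19.05 tilt [ 0.73 -0.06]
pin [318.2  24. ] 534 hinge [596.2  64.5 124.1] tool [115.1   0.3 -30.2] dist 40.8 head -10.0 handle -9.8 BEND deg -0.2 rad -0.003
level turn [-0.06 -0.73]
```

```bash
python3 -m creep '[[[0,5,-0.5],[0,0.5,-2],1],[[0,-5,-1],[0,0.5,2],1],[[0,5,-1],[0,0.5,-2],1],[[0,-5,-1],[0,0.5,2],1],[[0,5,-1],[0,0.5,-2],1],[[0,-2.5,-1],[0,0.5,1],1]]' 60 >/dev/null; python3 bd.py
```

```text
yaw -8.54 z 97.8 cap in tool [153.6   0.6  17.7] F tool [ 2.8 -0.5 10. ] T tool [ 0.31 -0.47 -0.32] t 19.6 tilt [ 3.91 -0.54]
pin [318.2  26.9] 480 hinge [596.1  63.7 129.1] tool [115.6   0.3 -23.4] dist 40.8 head -8.9 handle -8.4 BEND deg -0.4 rad -0.007
level turn [-0.05 -3.95]
```

Wiggling works: the hinge rose 5 mm along with the tool. I continue.

```bash
python3 -m creep '[[[0,5,-1.2],[0,0.2,-2],1],[[0,-5,-1.2],[0,0.2,2],1],[[0,5,-1.2],[0,0.2,-2],1],[[0,-5,-1.2],[0,0.2,2],1],[[0,5,-1.2],[0,0.2,-2],1],[[0,-5,-1.2],[0,0.2,2],1],[[0,2.5,-1.2],[0,0,-1],1]]' 60 >/dev/null; python3 bd.py
```

```text
yaw -7.85 z 107.0 cap in tool [153.4   0.8  30.5] F tool [-0.7  0.1  3.5] T tool [ 0.01 -0.14 -0.06] t 20.2333 tilt [ 5.2  -0.68]
pin [318.7  26.8] 481 hinge [594.1  63.5 141.4] tool [115.5   0.5 -23.9] dist 42.7 head -8.2 handle -7.6 BEND deg -0.6 rad -0.011
level turn [-0.04 -5.24]
```

```bash
python3 -m creep '[[[0.9,0,-10],[0,0,0],1],[[1.8,0,-20],[0,0,0],1],[[1.8,0,-20],[0,0,0],1],[[0.9,0,-10],[0,-1.7,0],1],[[0,0,0],[0,0,0],1],[[0,0,0],[0,0,0],1]]' 60 >/dev/null; python3 bd.py; python3 -c "
from h import *
go([472.4,-264.8,150],10.7);print(env.get_state()['tool_pos'],env.get_state()['joint_positions'].round(2))"
```

```text
yaw -7.63 z 169.3 cap in tool [152.4   0.2  87.5] F tool [-0.3 -1.2  4.6] T tool [ 0.11 -0.14  0.01] t 20.7833 tilt [ 3.29 -0.46]
pin [318.6  26.8] 481 hinge [593.4  62.9 200. ] tool [115.5   0.5 -24.1] dist 43.3 head -7.4 handle -7.4 BEND deg 0.0 rad 0.001
level turn [ 0.02 -3.32]
shift [ 36.3 341.4  21.3] yaw now -7.63 turn z -18.33 t 20.8333 tiltz [ 0.0573 -0.008  -0.9983]
level turn deg [ 0.02 -3.32]
[480.63308356  78.54533663 169.09536388] [ 0.05  0.33  1.78 -0.01  0.97  1.76]
```

```bash
python3 -m creep '[[[1,10,0],[0,0,0],1],[[2,20,0],[0,0,0],1],[[3.3,31,0],[0,0,0],1],[[3.3,31,0],[0,0,0],1],[[3.3,31,0],[0,0,0],1],[[3.3,31,0],[0,0,0],1],[[3.3,31,0],[0,0,0],1],[[3.3,31,0],[0,0,0],1],[[3.3,31,0],[0,0,0],1],[[3.3,31,0],[0,0,0],1],[[3.3,31,0],[0,0,0],1],[[2,20,0],[0,0,0],1],[[0,5,0],[0.27,0,-4.6],1],[[0,0,0],[0.27,0,-4.6],1],[[0,0,0],[0.27,0,-4.6],1],[[0,0,0],[0.27,0,-4.6],1],[[0,0,0],[0,0,0],1],[[0,0,0],[0,0,0],1]]' 60 >/dev/null; python3 bd.py; python3 -c "
from h import *
go([473,-264,150],10.7);print(env.get_state()['tool_pos'])"
```

```text
yaw 11.39 z 153.1 cap in tool [ 240.8 -293.7   74.7] F tool [-0.1 -0.9  4.3] T tool [ 0.04 -0.11  0.02] t 22.3333 tilt [2.36 0.83]
pin [318.7  26.7] 483 hinge [ 567.6 -257.   182.2] tool [115.3   0.3 -24.1] dist 321.8 head 77.7 handle 11.6 BEND deg 66.1 rad 1.153
level turn [-0.35 -2.48]
shift [ 19.9 -11.2   4.1] yaw now 11.39 turn z 0.69 t 22.3833 tiltz [ 0.041   0.0146 -0.9991]
level turn deg [-0.36 -2.47]
[ 455.52378443 -279.00254111  153.11851706]
```

```bash
python3 -m creep '[[[10,-5.5,5],[-0.3,1,0.7],1],[[10,-5.5,10],[0,0,0],1],[[1,0,20],[0,0,0],1],[[1,0,20],[0,0,0],1],[[1,0,20],[0,0,0],1],[[0,0,10],[0,0,0],1],[[0,0,0],[0,0,0],1],[[0,0,0],[0,0,0],1]]' 60 >/dev/null; python3 bd.py; python3 -c "
from h import *
go([473,-264,37],10.7);print(env.get_state()['tool_pos'])"
```

```text
yaw 9.99 z 62.9 cap in tool [ 207.  -285.8  -15.3] F tool [-0.9  0.   3.7] T tool [ 0.03 -0.2  -0.02] t 23.05 tilt [3.3  0.66]
pin [318.7  26.8] 487 hinge [ 595.4 -240.3   93.7] tool [115.4   0.3 -24. ] dist 300.5 head 82.2 handle 10.2 BEND deg 72.0 rad 1.257
level turn [-0.07 -3.37]
shift [-12.4   2.4  25.4] yaw now 10.0 turn z -0.7 t 23.1 tiltz [ 0.0578  0.0114 -0.9983]
level turn deg [-0.07 -3.37]
[ 483.28141049 -259.76772548   63.12375051]
```

```bash
python3 -m creep '[[[-5,1.1,0],[0,0,-0.7],1],[[-4.5,1.1,0],[0,0,0],1],[[-0.3,0,6],[0,0,0],1],[[-0.3,0,6],[0,0,0],1],[[-0.3,0,5],[0,0,0],1],[[0,0,0],[0,0,0],1],[[0,0,0],[0,0,0],1]]' 60 >/dev/null; python3 bd.py; python3 -c "
from h import *
go([473,-264,37],10.7);print(env.get_state()['tool_pos'])"
```

```text
yaw 10.7 z 46.5 cap in tool [ 221.1 -286.9  -31.5] F tool [0.2 0.1 3.3] T tool [ 0.02 -0.14 -0.03] t 23.6833 tilt [3.52 0.47]
pin [318.6  26.7] 488 hinge [ 586.3 -244.3   78. ] tool [115.3   0.2 -24.4] dist 305.8 head 80.6 handle 10.9 BEND deg 69.6 rad 1.215
level turn [ 0.19 -3.55]
shift [-2.  -1.5  9.4] yaw now 10.71 turn z 0.01 t 23.7333 tiltz [ 0.0614  0.0083 -0.9981]
level turn deg [ 0.19 -3.54]
[ 474.66981836 -265.14258242   46.53718719]
```

```bash
python3 -m creep '[[[-0.3,-1.4,4],[0.2,0,0],1],[[-0.2,0,4],[0,0,0],1],[[-0.1,0,2],[0,0,0],1],[[0,0,0],[0,0,0],1]]' 60 >/dev/null; python3 bd.py;  python3 -m creep '[[[-0.1,0,1],[0,0,0],1],[[-0.1,0,1],[0,0,0],1],[[0,0,0],[0,0,0],1]]' 60 >/dev/null; python3 bd.py
```

```text
yaw 10.72 z 36.2 cap in tool [ 221.2 -285.7  -40.8] F tool [-0.7 -1.6 -7.8] T tool [ 0.21 -1.04  0.07] t 24.0667 tilt [3.55 0.64]
pin [318.9  27.5] 474 hinge [ 586.8 -243.2   66.5] tool [115.3   0.4 -23.1] dist 304.7 head 80.6 handle 10.8 BEND deg 69.9 rad 1.219
level turn [ 0.03 -3.6 ]
yaw 10.75 z 36.3 cap in tool [ 221.3 -285.6  -40.8] F tool [-0.7 -0.4  2.9] T tool [ 0.07 -0.31  0.02] t 24.3667 tilt [3.59 0.6 ]
pin [318.9  27.7] 472 hinge [ 586.9 -243.1   66. ] tool [115.3   0.4 -22.5] dist 304.5 head 80.6 handle 10.5 BEND deg 70.1 rad 1.224
level turn [ 0.08 -3.64]
```

```bash
python3 -m creep '[[[0,0,1],[0,0,0],1],[[0,0,0.5],[0,0,0],1],[[0,0,0],[0,0,0],1]]' 8 >/dev/null; python3 st.py;  python3 -m creep '[[[0,0,0],[0,0,0],0.6],[[0,0,0],[0,0,0],0.4],[[0,0,0],[0,0,0],0],[[0,0,0],[0,0,0],-0.5],[[0,0,0],[0,0,0],-1],[[0,0,0],[0,0,0],-1],[[0,0,0],[0,0,0],-1],[[0,0,0],[0,0,0],-1],[[0,0,0],[0,0,0],-1]]'; python3 bd.py
```

```text
yaw 10.75 z 35.3 cap in tool [ 221.1 -285.7  -41.8] F tool [-1.7 -0.3  1.4] T tool [ 0.03 -0.29 -0.01] t 24.6667 tilt [3.65 0.57]
t: 25.42
tool_pos: [476.4, -264.5, 35.0]
tcp_rot: [-3.123, -0.294, -0.103]
contact_force: [0.2, -0.9, -0.1]
gripper_width: 71.1
yaw 10.75 z 35.0 cap in tool [ 220.4 -286.3  -42.3] F tool [-0.   0.9  0.1] T tool [ 0.01 -0.03  0.02] t 25.4167 tilt [3.72 0.53]
pin [317.7  29.7] 474 hinge [ 587.  -243.3   65.6] tool [114.4  -0.2 -23.2] dist 304.7 head 80.7 handle 11.2 BEND deg 69.4 rad 1.212
level turn [ 0.17 -3.75]
```

Hinge at (587,−243.3,65.6), against the original (586.5,−242.9,65.7). I raise the tool, then check from above.

```bash
python3 -m creep '[[[0,0,0],[0,0,0],-1],[[0,0,0],[0,0,0],-1],[[0,0,0],[0,0,0],-1],[[1,0,-15],[0,0,0],-1],[[1,0,-20],[0,0,0],-1],[[1.5,0,-25],[0,0,0],-1],[[2,0,-30],[0,0,0],-1],[[2,0,-35],[0,-1.8,0],-1],[[2,0,-35],[0,-1.8,0],-1],[[2,0,-30],[0,0,0],-1],[[0,0,0],[0,0,0],-1],[[0,0,0],[0,0,0],-1]]'
python3 - <<'E'
from h import *
import pickle
c=cap("wrist");cv2.imwrite("pics/w9.png",c["color"]);pickle.dump(c,open("w9.pkl","wb"))
E
```

```text
t: 26.47
tool_pos: [476.6, -262.7, 233.5]
tcp_rot: [3.127, 0.291, -0.005]
contact_force: [-0.9, 0.2, -0.3]
gripper_width: 91.0
```

View pics/w9.png

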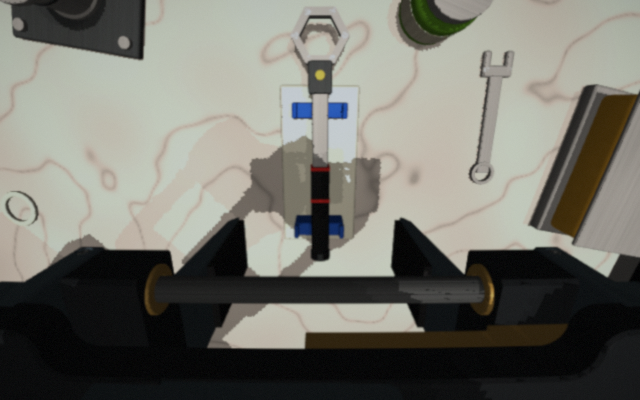

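The wrench lies straight on both saddles: ring (320,33), pin (319,75), bands (320,169) and (320,201), all on one line. One last numeric check of level and position, then I hand in.

Run:
```python
from h import *
import pickle
c=pickle.load(open("w9.pkl","rb"))
q=dep(c,[(320,130),(320,185),(320,240)]);h=dep(c,[(319.5,75)])[0];r=onz(c,[(320,33)],57)[0];print(q.round(1),h.round(1),r.round(1))
e=onz(c,[(320,169),(320,201)],64);d=h-e[1];print("yaw",np.degrees(np.arctan2(d[1],d[0])),"grip pt est",h[:2]-110*d[:2]/np.hypot(*d[:2]))
print(env.get_state()["contact_force"])
env.job_done()
```

```text
[[ 530.3 -254.2   61.1]
 [ 468.3 -265.8   63.8]
 [ 399.3 -278.8   64.8]] [ 586.7 -243.1   65. ] [ 628.1 -235.9   57. ]
yaw 10.83361071467678 grip pt est [ 478.63545342 -263.77271214]
[-0.28262321  0.03728122  1.00843562]
the job is handed in; nothing more can be done
```

I tightened the cap until the wrench broke over, eased it straight, put it back on its rest and handed the job in at about 27 s of the 72 s allowed.

- **Tightening:** I turned the ring clockwise about 48° until the hinge broke over. I measured the bend at about 0.21 rad and held it. That is past the 0.12 rad needed and short of the 0.34 rad limit. The hinge moment I worked out was about 1.4–1.5 N m, which matches the 1.4 N m given.
- **Bend check that misled me:** my first check used the black head block, but that block belongs to the handle. The break-over therefore started before I noticed it. The bend figure comes instead from the hinge pin and the cap's position.
- **Lifting off:** the first two lift attempts jammed, because the ring tilted and the wrench pivoted in the pads. I slackened the grip, lowered the wrench until level, re-gripped, and lifted while turning about ±2° back and forth, which freed it. The ring was straight when it came clear, about 75 mm up.
- **Final position:** the wrench lies straight on both saddles. The grip point is estimated within 1 mm of where it started, the heading is 10.8° against 10.7°, and the top of the grip is 64 mm above the table. The gripper was open and about 230 mm above the table.

I could not read the cap's joint directly. The turn less the ring's play suggests at least 0.7 rad before the lift. The lift only turned it gently within that play, so I expect it is still above 0.30 rad. The tool kept away from the other items, but I did not measure their final positions.

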